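# Load and lock the measuring nests, then set the index wheel

### The arm

A 7-joint arm with a two-finger parallel gripper is mounted at the origin on the work surface. World frame = base frame: x ahead of the robot, y to its left, z up, the work surface at z = 0. Lengths are in m, angles in rad, forces in N, time in s.
With the tool pointing down it reaches from about 0.425 to 0.95 m from the base axis. Payload 16.7 kg.
Tool frame: the origin (TCP) lies on the mounting face of the last link; the fingertips stand 199 mm ahead of it and the grasp point (between the pads) lies 180 mm ahead of it; z points along the fingers, y is the direction in which the jaws open and shut (so a half turn about z gives the same grasp; the last joint's range is limited). The gripper opens to 94 mm and grips with 3 to 60 N. Pads are 16 mm wide; open, the fingers measure 119 mm over their backs; the gripper's body (75 mm by 177 mm) begins 78 mm behind the grasp point.
Start: joints at [1.063, 0.426, 0.074, 1.606, -0.034, 1.111, -0.067], TCP at [0.236, -0.632, 0.405] pointing down, gripper open.
Joint ranges: [-2.85, 2.85], [-0.5, 2.14], [-1.23, 1.37], [0.21, 2.46], [-1.02, 4.16], [0.16, 2.05], [-2.73, 2.73]. Speed limits (rad/s): [1.89, 1.89, 2.39, 2.39, 3.01, 3.01, 3.01].

### API

Orientations are given as a unit quaternion [x, y, z, w].
In Python, from bench import sensors, viewer, finish_job gives the robot as it stands.
- The arm moves only by the shell command python3 -m handwheel 'ROWS' [FORCE]. ROWS is JSON, one flat list of numbers, 7 for each row, row after row: the shift along the world's x, y, z in cm, then the turn, a rotation vector about the world's x, y, z in degrees, then the finger opening in cm, from 0 to 9.4. In form: [tx, ty, tz, wx, wy, wz, gripper, tx, ty, tz, wx, wy, wz, gripper, ...]. A call has 1 to 12 rows; each row shifts and turns the commanded pose from where the row before left it; what a row does not reach is not made up. A row lasts 1/12 s, in which the tool goes at most 41.7 mm and 7.16 degrees, less where a joint would pass 70% of its speed; a pose out of reach is approached as far as the arm can. A call with a gripper value outside its range is refused whole. The fingers move at their own pace and stop on an object; FORCE is the grip in N (left out, the last holds). Time passes only in rows, so rows that do not move let the fingers close. It gives the time, the measured TCP pose, the force and the opening at its end, in the units of the state.
- sensors.observe(): the state, without advancing time (a new reading comes with each control period).
- viewer.capture(name): name is "scene" or "top"; returns a dict with "color" (384x512x3 uint8, red, green, blue), "range_z" (384x512 float32, m along the optical axis (not along the pixel's ray), 0 where there is no reading), "vertical_fov" (degrees; the focal length in pixels is half the picture's height over the tangent of half this angle, whatever the lens; pixels are square), "cx", "cy" (the principal point, pixels), "T" (4x4, takes a point from camera to world coordinates). Camera axes: x right, y up, looking along -z (the intrinsics and any distortion apply to the point x, -y, -z); pixel columns grow to the right and rows downward; lengths in m; the calibration is good to about 2 mm. A picture is of the moment at which its call begins.
- finish_job(): hands the job in, once; it reports no verdict.
The state is a dict: "t": time; "q": joint angles; "joint_velocities": joint speeds; "joint_efforts": joint torques, N m; "position": TCP position; "eef_rot": TCP orientation; "force": force on the tool from outside, world axes, zero at the start; "ft_torque": the same for the moment, N m; "width": finger opening in m.
Only numpy, scipy, OpenCV 4.12 (cv2) and the standard library are available. Lean on these libraries where they do the work, as an engineer would, in place of code of your own. Each camera call takes 0.05 s, during which the arm holds its last target. There are 200 camera calls.

### The job

Get the fixture ready for a measuring run: seat every aluminium housing on the bench flat on the floor of the nest whose pocket has its own length, and swing the locking levers of all three nests fully shut over their pockets, that of an empty nest too. Only then turn the index wheel by its rim until its engraved mark faces the fixed pointer. Leave the other things on the bench where they are.

Things in the scene. Friction and masses are not known exactly. Their poses are not given: they have to be found in the camera images.
- housing_short: The short housing: an upright machined aluminium block 60 mm long (its x axis), 36 mm wide (y), 60 mm high (z), 330 g give or take a third, with two dark bores in its top and a dark groove along each long side. It starts on the bench, or is absent. It fits either way round. Origin: centre of its underside.
- nest_short: Nest for the short housing, fixed: a grey block 115 x 64 mm on a dark foot plate. Its pocket is 64 mm long (x axis), 40 mm wide (y), open upward, rim (3 mm chamfer) at z = 30 mm, floor at z = 12 mm; a seated housing's top is at 72 mm. Origin: on the bench below the pocket's centre. The lever's upright pivot post is at x = -67 mm, y = 0.
- lever_short (a joint): Angle of the short nest's steel locking lever, rad: 0 = shut (at its stop, bar over the pocket along the nest's x axis); it opens anticlockwise seen from above, to 1.9, and starts above 1.3. It turns level about the pivot post, bar 15 mm wide, 74 to 80 mm above the bench, 2 mm over a seated housing. It stays where left; about 1 N at the knob moves it.
- lever_short_knob (a point): Middle of the black round upright knob (16 mm in diameter, standing 18 mm above the bar, 80 to 98 mm above the bench) near the free end of the short nest's lever, 67 mm from its pivot axis. With the lever shut it is above the centre of the pocket.
- housing_middle: The middle housing: an upright machined aluminium block 75 mm long (its x axis), 36 mm wide (y), 60 mm high (z), 412 g give or take a third, with two dark bores in its top and a dark groove along each long side. It starts on the bench, or is absent. It fits either way round. Origin: centre of its underside.
- nest_middle: Nest for the middle housing, fixed: a grey block 115 x 64 mm on a dark foot plate. Its pocket is 79 mm long (x axis), 40 mm wide (y), open upward, rim (3 mm chamfer) at z = 30 mm, floor at z = 12 mm; a seated housing's top is at 72 mm. Origin: on the bench below the pocket's centre. The lever's upright pivot post is at x = -67 mm, y = 0.
- lever_middle (a joint): Angle of the middle nest's steel locking lever, rad: 0 = shut (at its stop, bar over the pocket along the nest's x axis); it opens anticlockwise seen from above, to 1.9, and starts above 1.3. It turns level about the pivot post, bar 15 mm wide, 74 to 80 mm above the bench, 2 mm over a seated housing. It stays where left; about 1 N at the knob moves it.
- lever_middle_knob (a point): Middle of the black round upright knob (16 mm in diameter, standing 18 mm above the bar, 80 to 98 mm above the bench) near the free end of the middle nest's lever, 67 mm from its pivot axis. With the lever shut it is above the centre of the pocket.
- housing_long: The long housing: an upright machined aluminium block 90 mm long (its x axis), 36 mm wide (y), 60 mm high (z), 495 g give or take a third, with two dark bores in its top and a dark groove along each long side. It starts on the bench, or is absent. It fits either way round. Origin: centre of its underside.
- nest_long: Nest for the long housing, fixed: a grey block 115 x 64 mm on a dark foot plate. Its pocket is 94 mm long (x axis), 40 mm wide (y), open upward, rim (3 mm chamfer) at z = 30 mm, floor at z = 12 mm; a seated housing's top is at 72 mm. Origin: on the bench below the pocket's centre. The lever's upright pivot post is at x = -67 mm, y = 0.
- lever_long (a joint): Angle of the long nest's steel locking lever, rad: 0 = shut (at its stop, bar over the pocket along the nest's x axis); it opens anticlockwise seen from above, to 1.9, and starts above 1.3. It turns level about the pivot post, bar 15 mm wide, 74 to 80 mm above the bench, 2 mm over a seated housing. It stays where left; about 1 N at the knob moves it.
- lever_long_knob (a point): Middle of the black round upright knob (16 mm in diameter, standing 18 mm above the bar, 80 to 98 mm above the bench) near the free end of the long nest's lever, 67 mm from its pivot axis. With the lever shut it is above the centre of the pocket.
- wheel_base: The round grey base of the index wheel (156 mm in diameter), fixed to the bench. Origin: on the bench surface on the wheel's axis, which is upright. Its pointer, a dark arrow tip on a grey post 98 mm from the axis (the post 66 mm high, the tip reaching in to 79 mm), stands on the base's -x side.
- wheel_mark (a point): Engraved black mark (3.5 mm wide radial line) at the middle of the rim's top on the index wheel, an aluminium dish turning level about its axis, either way, no stops. The rim is a raised wall 12 mm thick, 58 to 70 mm from the axis, top 70 mm above the bench; dish floor 44 mm above the bench, low hub (radius 13 mm) to 52 mm. It stays where left; about 1 N at the rim turns it.
- pointer_spot (a point): The spot in space, fixed to the base, 64 mm from the wheel's axis towards the pointer and 70 mm above the bench: where the mark is when it faces the pointer.
- caliper: Digital caliper lying flat, 150 mm long; not part of the job, leave it alone. Origin: on its underside, near its middle.
- ring_gauge: Steel ring gauge, 48 mm in diameter, 18 mm high; not part of the job, leave it alone. Origin: on its underside, near its middle.
- cleaner: White bottle, 52 mm in diameter, 100 mm high; not part of the job, leave it alone. Origin: on its underside, near its middle.
- pin_jar: Clear jar, 44 mm in diameter, 50 mm high; not part of the job, leave it alone. Origin: on its underside, near its middle.
- marker: Grey marker pen lying flat, 125 mm long, 12 mm thick; not part of the job, leave it alone. Origin: on its underside, near its middle.
- micrometer: Micrometer lying flat, about 140 x 60 mm, 18 mm high; not part of the job, leave it alone. Origin: on its underside, near its middle.

How it is judged:
On the way, in this order (a step that is already met when the one before it is completed fails the run):
1. every housing is seated in the nest of its own length and all three levers are shut (horizontal distance between housing_short and nest_short below 0.0045 m and z of housing_short in the frame of nest_short below 0.016 m and angle between each of housing_short, housing_middle, housing_long's own z axis and vertical below 0.06 rad and horizontal distance between housing_middle and nest_middle below 0.0045 m and z of housing_middle in the frame of nest_middle below 0.016 m and horizontal distance between housing_long and nest_long below 0.0045 m and z of housing_long in the frame of nest_long below 0.016 m and value of joint each of lever_short, lever_middle, lever_long below 0.09 rad), for 0.2 s.
2. then the wheel's mark faces the pointer (horizontal distance between wheel_mark and pointer_spot below 0.005 m), for 0.2 s.
At the end, for the whole second after the job is handed in: Every housing present is upright (0.06 rad) and at rest in the nest of its length, within 4.5 mm of the pocket's centre and under 4 mm above its floor; all three levers are within 0.09 rad of shut; the wheel's mark is within 5 mm of the spot the pointer faces (all of step 1 and horizontal distance between wheel_mark and pointer_spot below 0.005 m and linear speed of each of housing_short, housing_middle, housing_long below 0.02 m/s); the robot touches nothing.
It fails at once if a bystander (caliper, ring gauge, bottle, jar, marker or micrometer) is moved more than 30 mm (distance of any of caliper, ring_gauge, cleaner, pin_jar, marker, micrometer from where it was at the start of the episode above 0.03 m).
Of housing_short, housing_middle, housing_long only 2 to 3 are there at a start; the rules pass over those that are not, and their reading is None.
At some moment in a run one of housing_short, housing_middle, housing_long may be knocked a few centimetres aside while the robot is not near it.
It also fails if it takes over 210 s, if anything falls off the work surface, if the arm or the gripper's body presses on something with over 40 N, if the wrist force passes 120 N, or if a joint passes its speed limit or range.

## Working session

There is one attempt and no reset: what is moved stays moved. The work goes in short steps, Python scripts to look and compute and a shell command to move; the robot and the scene stay as the last step left them, time stands still between calls to the robot, and variables do not carry over. Pictures are saved under pics/ and viewed, about 12 in all and at most 16, crops included, and the job is handed in when it is done.

```bash
ls; mkdir -p pics
cat > h.py <<'E'
import numpy as np, cv2
from bench import sensors, viewer
def cap(n):
    c=viewer.capture(n); c['f']=192/np.tan(np.radians(c['vertical_fov'])/2); return c
def cloud(c):
    v,u=np.mgrid[0:384,0:512]; d=c['range_z']
    P=np.stack([(u-c['cx'])/c['f']*d,-(v-c['cy'])/c['f']*d,-d],-1)
    return P@c['T'][:3,:3].T+c['T'][:3,3]
def save(n,img,s=1.5):
    cv2.imwrite('pics/'+n+'.png',cv2.resize(img[...,::-1],None,fx=s,fy=s,interpolation=cv2.INTER_CUBIC))
E
python3 - <<'E'
from h import *
s=sensors.observe(); print({k:np.round(v,3) for k,v in s.items()})
for n in('top','scene'):
    c=cap(n); np.savez('pics/'+n+'0.npz',**c); save(n+'0',c['color'])
    print({k:(np.round(v,3) if k not in('color','range_z') else v.shape) for k,v in c.items()})
E
```

```text
pics
{'t': np.float64(0.0), 'q': array([ 1.064,  0.427,  0.074,  1.607, -0.034,  1.111, -0.067]), 'joint_velocities': array([ 0.001, -0.   ,  0.001,  0.   ,  0.001,  0.001, -0.   ]), 'joint_efforts': array([-3.0000e-03, -9.3582e+01,  3.6650e+00, -4.5418e+01, -4.9000e-02,
        2.0000e-02,  0.0000e+00]), 'position': array([ 0.236, -0.632,  0.404]), 'eef_rot': array([ 0.984,  0.178, -0.   , -0.001]), 'force': array([-0.293,  0.794, -0.428]), 'ft_torque': array([-0.007,  0.043,  0.005]), 'width': np.float64(0.094)}
{'color': (384, 512, 3), 'range_z': (384, 512), 'vertical_fov': np.float64(48.736), 'cx': np.float64(261.64), 'cy': np.float64(191.661), 'T': array([[ 0.009,  0.992, -0.126,  0.411],
       [-1.   ,  0.007, -0.022, -0.049],
       [-0.021,  0.126,  0.992,  1.141],
       [ 0.   ,  0.   ,  0.   ,  1.   ]]), 'f': np.float64(423.89)}
{'color': (384, 512, 3), 'range_z': (384, 512), 'vertical_fov': np.float64(50.301), 'cx': np.float64(259.857), 'cy': np.float64(189.338), 'T': array([[-0.59 , -0.617,  0.522,  1.103],
       [ 0.808, -0.46 ,  0.369,  0.334],
       [ 0.012,  0.639,  0.769,  0.883],
       [ 0.   ,  0.   ,  0.   ,  1.   ]]), 'f': np.float64(408.942)}
```

View pics/top0.png

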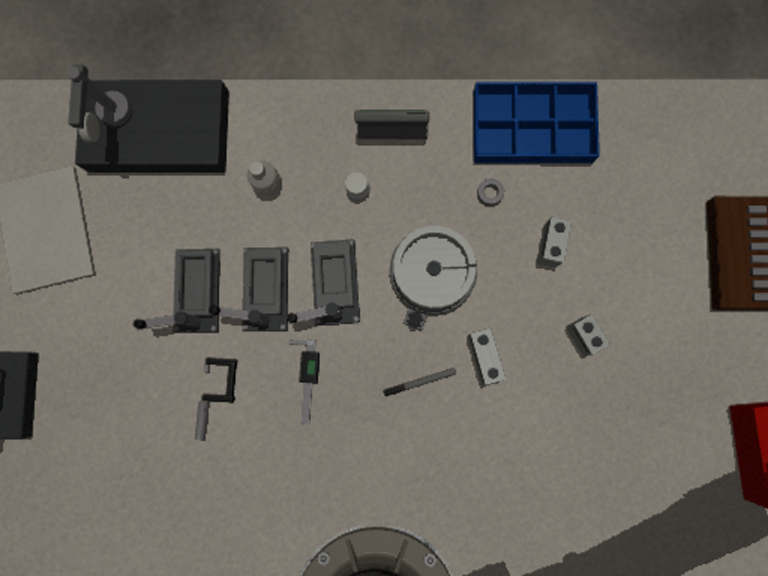

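View pics/scene0.png

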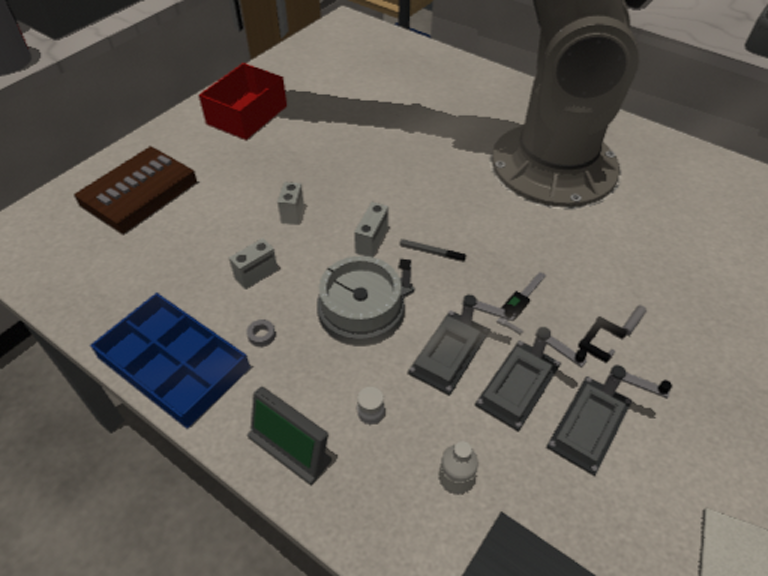

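The top view shows three housings at (487,357), (553,242) and (588,335). The nests are at (197,285), (265,283) and (335,275), with their levers open to the left. The wheel is at (433,268) with its mark pointing right, and its pointer is at (415,320). Next I measure them from the depth image.

```bash
cat >> h.py <<'E'
def comps(c,lo,hi,minpx=60):
    P=cloud(c); m=((P[...,2]>lo)&(P[...,2]<hi)&(c['range_z']>0)).astype(np.uint8)
    n,l,st,_=cv2.connectedComponentsWithStats(m,connectivity=4); out=[]
    for i in range(1,n):
        if st[i,4]<minpx: continue
        p=P[l==i]; (x,y),(w,h),a=cv2.minAreaRect((p[:,:2]*1000).astype(np.float32))
        if w<h: w,h,a=h,w,a+90
        a=(a+90)%180-90
        out.append((round(x),round(y),round(w),round(h),round(a,1),st[i,4],*np.round(p.mean(0)*1000,1)))
    return out
E
python3 - <<'E'
from h import *
for n in('top','scene'):
    c=dict(np.load(f'pics/{n}0.npz')); print(n)
    for lo,hi in((.05,.068),(.022,.036)):
        print(lo)
        for o in comps(c,lo,hi): print(*o)
c=dict(np.load('pics/top0.npz'))
P=cloud(c)
print(np.round(P[178,100:250:4,2]*1000))
save('nest_crop',c['color'][150:230,80:325],3.2)
E
```

```text
top
0.05
886 406 34 33 7.4 65 884.2 402.8 51.6
861 469 83 42 -40.7 164 855.6 464.8 56.1
868 374 55 38 -44.4 121 865.3 372.0 51.7
841 300 45 24 -7.8 62 838.4 299.6 51.4
815 406 46 33 -19.1 72 814.0 409.1 51.7
817 316 55 38 32.3 101 810.8 315.1 51.5
803 374 49 36 21.9 117 800.8 371.8 51.6
776 515 65 16 80.6 62 775.4 516.7 51.7
740 199 51 30 -38.9 94 737.2 196.8 61.4
736 40 37 33 -34.9 84 737.9 40.9 52.0
635 -307 75 37 -12.9 423 633.9 -306.3 60.0
585 -95 24 21 89.1 64 585.9 -95.0 52.5
472 -361 60 38 28.3 362 471.4 -360.4 60.1
434 -186 90 37 15.8 526 433.3 -185.7 60.0
275 -621 159 5 5.7 246 273.9 -621.0 59.2
82 0 81 11 -89.1 78 83.4 -0.4 62.3
0.022
866 -354 126 66 0.6 177 879.5 -363.9 29.7
867 290 122 3 -0.4 67 868.7 289.5 28.6
870 -248 141 116 89.3 287 890.6 -273.3 30.2
771 372 174 31 -79.8 134 772.5 362.3 28.9
791 -280 215 4 89.6 132 790.4 -280.4 28.9
620 -627 201 82 2.1 681 599.7 -606.9 32.6
706 -632 38 33 75.0 92 706.1 -631.1 34.0
671 -625 41 28 -56.0 74 670.7 -625.1 34.1
576 82 115 64 4.6 672 577.6 81.7 29.9
562 207 117 66 1.3 609 565.6 206.2 29.6
551 -73 153 71 57.4 228 538.4 -73.0
[... 1101 characters left out ...]
5 29.5
307 -640 198 98 -29.7 196 313.0 -643.4 28.9
87 -35 171 56 66.7 198 81.3 -28.3 28.8
624 -660 201 148 0.2 1426 632.0 -648.0 33.1
61 67 83 24 -54.3 113 59.4 67.6 28.5
646 -294 81 31 -35.9 103 645.9 -294.9 29.0
610 -78 153 99 -51.3 386 625.2 -65.4 26.1
860 -284 211 130 -89.8 939 854.8 -300.4 30.1
574 81 125 65 4.7 748 580.1 82.5 29.2
559 206 128 65 0.9 738 566.3 207.1 29.2
865 -171 142 26 -10.1 201 869.8 -172.1 29.1
558 331 124 64 1.6 715 561.4 332.3 29.2
873 -19 129 19 -83.8 169 873.6 -10.0 29.1
768 214 46 14 -73.1 61 769.9 214.6 28.9
[ 1. -1. -2.  1. 31. 27.  9. 14.  8. 29. 30. 10.  1.  3.  0. -2. 29. 18.
 12. 16. 11. 30.  7. -0. -0.  0. -0. 11. 28. 12.  7. 11. 10. 31.  8. -2.
  1.  2.]
```

View pics/nest_crop.png

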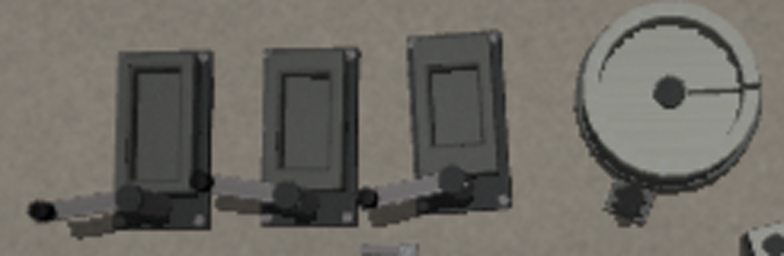

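```bash
cat >> h.py <<'E'
def plane_xy(c,u,v,z):
    d=np.stack([(u-c['cx'])/c['f'],-(v-c['cy'])/c['f'],-np.ones_like(u,float)],-1)@c['T'][:3,:3].T
    t=c['T'][:3,3]; return (t+d*((z-t[2])/d[...,2])[...,None])[...,:2]
def rect(p):
    (x,y),(w,h),a=cv2.minAreaRect((p*1000).astype(np.float32))
    if w<h: w,h,a=h,w,a+90
    return np.round([x,y,w,h,(a+90)%180-90],1)
E
python3 - <<'E'
from h import *
c=dict(np.load('pics/top0.npz')); P=cloud(c); Z=P[...,2]
v,u=np.mgrid[0:384,0:512].astype(float); X=plane_xy(c,u,v,.0285)
for nm,x,y in(('short',580,82),('mid',568,206),('long',564,333)):
    m=((Z<.0265)&(abs(X[...,0]*1000-x)<62)&(abs(X[...,1]*1000-y)<29)).astype(np.uint8)
    n,l,st,_=cv2.connectedComponentsWithStats(m,connectivity=4); i=1+st[1:,4].argmax()
    print(nm,'pocket',rect(X[l==i]),X[l==i].mean(0)*1000,st[i,4])
    for lo,hi in((.072,.083),(.09,.105)):
        q=P[(Z>lo)&(Z<hi)&(abs(P[...,0]-.5)<.06)&(abs(P[...,1]*1000-y-20)<72)]
        print(lo,len(q),rect(q[:,:2]),q.mean(0)*1000)
    r=P[(abs(Z-.03)<.003)&(abs(P[...,0]*1000-x)<65)&(abs(P[...,1]*1000-y)<36)]; print('block',rect(r[:,:2]))
m=(abs(Z-.07)<.004)&(abs(P[...,0]-.59)<.12)&(abs(P[...,1]+.1)<.12)
q=P[m]; A=np.c_[2*q[:,:2],np.ones(len(q))]; 
for _ in range(3):
    s=np.linalg.lstsq(A,(q[:,:2]**2).sum(1),rcond=None)[0]; r=np.linalg.norm(q[:,:2]-s[:2],axis=1); k=(r>.05)&(r<.078); q,A=q[k],A[k]
print('wheel',s[:2],np.sqrt(s[2]+s[:2]@s[:2]),len(q))
X=plane_xy(c,u,v,.07); R=X-s[:2]; rr=np.hypot(R[...,0],R[...,1]); th=np.degrees(np.arctan2(R[...,1],R[...,0])); g=c['color'].mean(-1)
k=(rr>.060)&(rr<.068)&(g<75); print('dark',np.c_[th[k],g[k]].round()[:20])
k=(rr>.05)&(rr<.12)&(X[...,0]<s[0]-.07)&(g<60); print('pointer?',X[k].mean(0),k.sum())
c2=dict(np.load('pics/scene0.npz')); 
for C in(c,c2):
    P=cloud(C); q=P[(P[...,2]>.055)&(P[...,2]<.076)&(P[...,0]<s[0]-.072)&(P[...,0]>s[0]-.13)&(abs(P[...,1]-s[1])<.07)]; print('post',len(q),q.mean(0),rect(q[:,:2]), np.degrees(np.arctan2(*(q.mean(0)[:2]-s[:2])[::-1])))
E
```

```text
short pocket [576.2  82.3  67.4  40.1   1.1] [576.02076682  81.98101847] 362
0.072 136 [501.9 109.5  88.1  16.5 -76.9] [501.24282515 108.93264435  79.9649669 ]
0.09 35 [498.7 113.4  71.3  13.3 -78.2] [493.93280765 139.02311184  97.42818867]
block [576.6  82.  114.8  64.2   4.7]
mid pocket [562.4 206.   83.7  42.6   2.2] [563.08909542 206.69231301] 448
0.072 123 [499.7 237.4  85.   18.7  84. ] [500.27909068 238.32790148  79.86709581]
0.09 37 [498.  239.   80.7  15.1  77.2] [504.53835719 267.67736613  96.73003599]
block [562.2 206.9 116.1  65.3   0.9]
long pocket [5.599e+02 3.327e+02 9.690e+01 4.290e+01 4.000e-01] [559.3200922  331.90265812] 531
0.072 131 [488.5 361.4  84.3  18.6 -81.8] [486.63371999 363.31941481  79.25702455]
0.09 36 [481.9 364.2  78.7  12.7 -88.2] [481.22909811 393.48828506  97.21360337]
block [558.7 332.2 116.1  65.3   0.7]
wheel [ 0.58527752 -0.09541033] 0.06433642443511757 730
dark [[-87.  71.]
 [-87.  71.]
 [-88.  63.]
 [-90.  54.]
 [-90.  52.]
 [-90.  50.]]
pointer? [ 0.50081735 -0.079492  ] 205
post 84 [ 0.49010759 -0.08582809  0.06826495] [ 484.8 -109.9  120.6   26.7   74.3] 174.25051916907017
post 73 [ 0.49388981 -0.08158483  0.06704045] [ 486.6 -110.   120.6   24.4   73. ] 171.39729845476674
```

```bash
python3 -m handwheel '[1.65,3.72,0,0,0,-0.4,6, 1.65,3.72,0,0,0,-0.4,6, 1.65,3.72,0,0,0,-0.4,6, 1.65,3.72,0,0,0,-0.4,6, 1.65,3.72,0,0,0,-0.4,6, 1.65,3.72,0,0,0,-0.4,6, 1.65,3.72,0,0,0,-0.4,6, 1.65,3.72,0,0,0,-0.4,6, 1.65,3.72,0,0,0,-0.4,6, 1.65,3.72,0,0,0,-0.4,6, 1.65,3.72,0,0,0,-0.4,6, 1.65,3.72,0,0,0,-0.4,6]' 30
cat > st.py <<'E'
# usage: st.py x y z yaw (mm,deg): grasp-point target -> remaining shift in cm / deg
import sys; from h import *; from scipy.spatial.transform import Rotation as R
s=sensors.observe(); r=R.from_quat(s['eef_rot']); M=r.as_matrix(); g=(s['position']+.18*M[:,2])*1000
yaw=np.degrees(np.arctan2(M[1,0],M[0,0])); print('t',round(s['t'],2),'grasp',g.round(1),'yaw',round(yaw,1),'zaxis',M[:,2].round(3),'w',round(s['width']*1000,1),'F',s['force'].round(1),'q',s['q'].round(2))
if len(sys.argv)>1:
    x,y,z,a=map(float,sys.argv[1:5]); d=(a-yaw+90)%180-90
    w=(R.from_euler('z',d,degrees=True)).as_rotvec(degrees=True)
    # full correction to exact vertical at yaw+d
    T=R.from_euler('z',yaw+d,degrees=True)*R.from_euler('x',180,degrees=True); rv=(T*r.inv()).as_rotvec(degrees=True)
    pt=np.array([x,y,z])/1000+[0,0,.18]
    print('shift cm',((pt-s['position'])*100).round(2),'rotvec',rv.round(2))
E
python3 st.py 434 -186 45 15.8
python3 - <<'E'
from h import *
c=cap('top');[print(*o) for o in comps(c,.053,.068,200)]
E
```

```text
t: 1.1
position: [0.4345, -0.1839, 0.4047]
eef_rot: [0.991, 0.136, 0.0, 0.0]
force: [1.3, -0.6, -0.6]
width: 0.0597
t 1.1 grasp [ 434.5 -183.9  224.7] yaw 15.7 zaxis [ 0. -0. -1.] w 59.7 F [ 1.3 -0.6 -0.6] q [ 0.47  0.1  -0.22  2.03  0.03  1.01 -1.06]
shift cm [ -0.05  -0.21 -17.97] rotvec [0.01 0.   0.13]
634 -307 76 36 -11.8 413 633.9 -306.6 60.5
275 -621 159 6 5.6 216 273.4 -621.0 60.8
```

```bash
python3 -m handwheel '[-0.05,-0.2,-3.6,0,0,0.1,6, 0,0,-3.6,0,0,0,6, 0,0,-3.6,0,0,0,6, 0,0,-3.6,0,0,0,6, 0,0,-2.5,0,0,0,6, 0,0,-1.0,0,0,0,6, 0,0,0,0,0,0,6]' 
python3 st.py 434 -186 46 15.8
```

```text
t: 1.73
position: [0.4332, -0.1876, 0.2238]
eef_rot: [0.99, 0.138, -0.002, -0.001]
force: [-0.1, 0.3, -0.4]
width: 0.0597
t 1.73 grasp [ 432.5 -187.3   43.8] yaw 15.8 zaxis [-0.004  0.002 -1.   ] w 59.7 F [-0.1  0.3 -0.4] q [ 0.44  0.37 -0.2   2.19  0.12  0.6  -1.14]
shift cm [0.08 0.16 0.22] rotvec [-0.09 -0.22 -0.01]
```

```bash
python3 -m handwheel '[0,0,0,0,0,0,2.5, 0,0,0,0,0,0,2.5, 0,0,0,0,0,0,2.5, 0,0,0,0,0,0,2.5, 0,0,0,0,0,0,2.5, 0,0,0,0,0,0,2.5, 0,0,3,0,0,0,2.5,0,0,4,0,0,0,2.5, 0,0,4,0,0,0,2.5, 0,0,4,0,0,0,2.5, 0,0,0,0,0,0,2.5]' 40
python3 st.py 559.2 332.2 200 0.7
```

```text
t: 2.65
position: [0.4351, -0.1881, 0.3832]
eef_rot: [0.991, 0.137, 0.005, 0.003]
force: [2.3, -0.4, -5.1]
width: 0.0356
t 2.65 grasp [ 436.9 -188.8  203.2] yaw 15.8 zaxis [ 0.01  -0.004 -1.   ] w 35.6 F [ 2.3 -0.4 -5.1] q [ 0.48  0.13 -0.22  2.06  0.04  0.95 -1.06]
shift cm [12.41 52.03 -0.32] rotvec [  0.29   0.53 -15.08]
```

```bash
python3 -m handwheel '[0.9,3.7,0,0,0,-1.1,2.5, 0.9,3.7,0,0,0,-1.1,2.5, 0.9,3.7,0,0,0,-1.1,2.5, 0.9,3.7,0,0,0,-1.1,2.5, 0.9,3.7,0,0,0,-1.1,2.5, 0.9,3.7,0,0,0,-1.1,2.5, 0.9,3.7,0,0,0,-1.1,2.5, 0.9,3.7,0,0,0,-1.1,2.5, 0.9,3.7,0,0,0,-1.1,2.5, 0.9,3.7,0,0,0,-1.1,2.5, 0.9,3.7,0,0,0,-1.1,2.5, 0.9,3.7,0,0,0,-1.1,2.5]' 40
python3 -m handwheel '[0.8,3.8,0,0,0,-1,2.5, 0.8,3.8,0,0,0,-1,2.5, 0,0,0,0,0,0,2.5, 0,0,0,0,0,0,2.5]'
python3 st.py 559.2 332.2 80 0.7
python3 - <<'E'
from h import *
c=cap('scene'); save('s1',c['color'][150:384,180:512],2.3)
E
```

```text
t: 3.65
position: [0.5417, 0.2577, 0.3755]
eef_rot: [1.0, 0.022, 0.0, 0.0]
force: [1.6, -0.9, -5.9]
width: 0.0358
t: 3.98
position: [0.557, 0.3346, 0.3749]
eef_rot: [1.0, 0.007, -0.001, -0.0]
force: [0.1, -0.7, -5.9]
width: 0.0359
t 3.98 grasp [556.8 334.7 194.9] yaw 0.8 zaxis [-0.001  0.001 -1.   ] w 35.9 F [ 0.1 -0.7 -5.9] q [-0.3   0.45 -0.45  1.67  0.22  1.07 -2.38]
shift cm [  0.22  -0.24 -11.49] rotvec [-0.03 -0.07 -0.1 ]
```

View pics/s1.png

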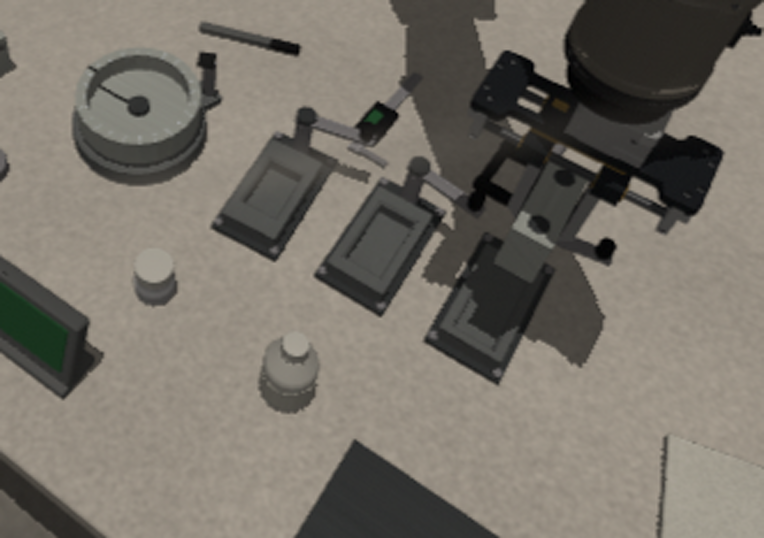

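The long housing hangs level above its nest, at about (550,205) in the crop. I check its offset in the hand against the scene camera's own reading of the pockets.

Run:
```python
from h import *
c=dict(np.load('pics/scene0.npz')); P=cloud(c); Z=P[...,2]
v,u=np.mgrid[0:384,0:512].astype(float); X=plane_xy(c,u,v,.0285)
for nm,x,y in(('short',577,82),('mid',563,206),('long',560,333)):
    m=((Z<.0265)&(abs(X[...,0]*1000-x)<54)&(abs(X[...,1]*1000-y)<28)).astype(np.uint8)
    n,l,st,_=cv2.connectedComponentsWithStats(m,connectivity=4); i=1+st[1:,4].argmax()
    print(nm,'pocket',rect(X[l==i]),X[l==i].mean(0)*1000,st[i,4])
c=cap('scene');P=cloud(c).reshape(-1,3)*1000; 
f=P[(P[:,2]>155)&(P[:,2]<195)&(abs(P[:,1]-333)<14)&(P[:,0]>580)&(P[:,0]<625)]
print('front face x',np.median(f[:,0]),len(f),np.percentile(f[:,0],[10,90]))
t=P[(abs(P[:,1]-333)<30)&(P[:,0]>565)&(P[:,0]<620)&(P[:,2]>202)&(P[:,2]<218)]
print('top',len(t),np.median(t[:,2]),rect(t[:,:2]/1000))
```

```text
short pocket [578.3  81.9  66.6  40.5   5.2] [578.81690182  82.05228192] 338
mid pocket [563.  205.9  82.7  42.5   1.5] [565.3193842  206.69040505] 481
long pocket [559.3 331.3  97.5  42.2   0.7] [562.19634046 331.89621875] 655
front face x 602.0645614800869 177 [601.01663492 603.1880315 ]
top 408 208.01330189744954 [584.5 332.7  58.   39.  -90. ]
```

```bash
python3 -m handwheel '[0.1,-0.12,-2,0,0,-0.1,2.5, 0.14,-0.12,-3,0,0,0,2.5, 0,0,-3,0,0,0,2.5, 0,0,-2,0,0,0,2.5,0,0,-1.5,0,0,0,2.5, 0,0,0,0,0,0,2.5]' 
python3 st.py 559.2 332.2 80 0.7
python3 - <<'E'
from h import *
c=cap('scene');P=cloud(c).reshape(-1,3)*1000; 
f=P[(P[:,2]>45)&(P[:,2]<80)&(abs(P[:,1]-332)<14)&(P[:,0]>580)&(P[:,0]<625)]
print('front face x',np.median(f[:,0]),len(f),np.percentile(f[:,0],[10,90]))
f=P[(P[:,2]>45)&(P[:,2]<87)&(abs(P[:,1]-332)<30)&(P[:,0]>590)&(P[:,0]<625)]
print('front y extent',f[:,1].min(),f[:,1].max(),len(f))
save('s2',c['color'][220:340,330:460],4.5)
E
```

```text
t: 4.58
position: [0.56, 0.328, 0.2582]
eef_rot: [1.0, 0.004, -0.001, 0.001]
force: [-0.7, -0.2, -5.1]
width: 0.036
t 4.58 grasp [559.5 327.7  78.2] yaw 0.4 zaxis [-0.002 -0.002 -1.   ] w 36.0 F [-0.7 -0.2 -5.1] q [-0.32  0.57 -0.42  1.76  0.29  0.87 -2.43]
shift cm [-0.08  0.42  0.18] rotvec [ 0.1  -0.14  0.29]
front face x 604.6020348139994 113 [603.48278001 605.48331912]
front y extent 308.29738286003794 344.8449455154037 182
```

View pics/s2.png

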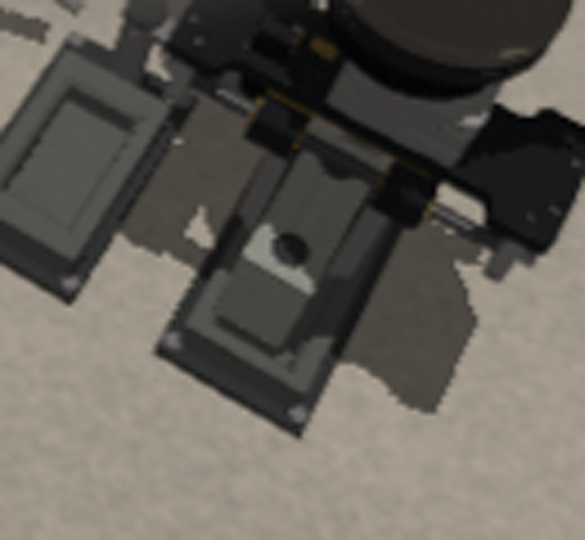

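The crop shows the housing over the pocket but sitting towards the −y side. The joint readings and the depth image both put it about 4 mm off.

```bash
python3 -m handwheel '[0,0.44,0,0,0,0.2,2.5, 0,0,0,0,0,0,2.5, 0,0,0,0,0,0,2.5, 0,0,0,0,0,0,2.5]'
python3 st.py 559.2 332.2 58 0.7
python3 - <<'E'
from h import *
c=cap('scene');P=cloud(c).reshape(-1,3)*1000; 
f=P[(P[:,2]>45)&(P[:,2]<87)&(abs(P[:,1]-332)<30)&(P[:,0]>590)&(P[:,0]<625)]
print('front y extent',f[:,1].min(),f[:,1].max(),len(f),np.median(f[:,0]))
E
```

```text
t: 4.97
position: [0.5604, 0.3342, 0.2615]
eef_rot: [1.0, 0.006, 0.001, -0.0]
force: [0.3, -0.2, -6.2]
width: 0.0359
t 4.97 grasp [560.6 334.2  81.5] yaw 0.7 zaxis [ 0.001  0.    -1.   ] w 35.9 F [ 0.3 -0.2 -6.2] q [-0.33  0.57 -0.42  1.75  0.29  0.88 -2.43]
shift cm [-0.12 -0.2  -2.35] rotvec [-0.03  0.06  0.01]
front y extent 315.08588110906294 351.20256303093464 182 605.540176007707
```

```bash
for i in 1 2 3; do python3 -m handwheel '[0,0,0,0,0,0,2.5,0,0,0,0,0,0,2.5]' >/dev/null; python3 st.py 559.2 332.2 58 0.7; done
```

```text
t 5.18 grasp [560.3 334.1  80.9] yaw 0.7 zaxis [ 0.  0. -1.] w 36.0 F [ 0.9  0.2 -5.7] q [-0.33  0.57 -0.42  1.75  0.29  0.88 -2.43]
shift cm [-0.11 -0.19 -2.29] rotvec [-0.    0.01  0.01]
t 5.35 grasp [560.2 334.1  80.7] yaw 0.7 zaxis [-0. -0. -1.] w 35.7 F [-0.1  0.9 -6.1] q [-0.33  0.57 -0.42  1.75  0.29  0.88 -2.43]
shift cm [-0.1  -0.19 -2.27] rotvec [ 0. -0.  0.]
t 5.52 grasp [560.2 334.1  80.6] yaw 0.7 zaxis [-0. -0. -1.] w 35.6 F [ 0.1  0.1 -5.9] q [-0.33  0.57 -0.42  1.75  0.29  0.88 -2.43]
shift cm [-0.11 -0.19 -2.26] rotvec [ 0. -0.  0.]
```

```bash
python3 -m handwheel '[-0.05,-0.15,0,0,0,0,2.5, 0,0,-0.4,0,0,0,2.5, 0,0,-0.4,0,0,0,2.5, 0,0,-0.4,0,0,0,2.5, 0,0,-0.3,0,0,0,2.5, 0,0,0,0,0,0,2.5, 0,0,0,0,0,0,2.5, 0,0,0,0,0,0,2.5]'
python3 st.py 559.2 332.2 58 0.7
```

```text
t: 6.18
position: [0.5598, 0.3328, 0.2457]
eef_rot: [1.0, 0.006, 0.0, -0.0]
force: [0.0, 0.7, -5.8]
width: 0.0356
t 6.18 grasp [559.8 332.8  65.7] yaw 0.7 zaxis [ 0.  0. -1.] w 35.6 F [ 0.   0.7 -5.8] q [-0.33  0.59 -0.41  1.76  0.3   0.85 -2.44]
shift cm [-0.06 -0.06 -0.77] rotvec [-0.01  0.   -0.  ]
```

Underside now about 19 mm, inside the pocket with no contact force. Lower to the floor, then release.

```bash
python3 -m handwheel '[0,0,-0.3,0,0,0,2.5, 0,0,-0.3,0,0,0,2.5, 0,0,-0.15,0,0,0,2.5, 0,0,0,0,0,0,2.5, 0,0,0,0,0,0,2.5]'
python3 st.py 559.2 332.2 58 0.7
```

```text
t: 6.6
position: [0.5599, 0.3326, 0.2387]
eef_rot: [1.0, 0.006, 0.0, 0.0]
force: [-2.2, -2.7, 5.2]
width: 0.036
t 6.6 grasp [560.  332.6  58.7] yaw 0.7 zaxis [ 0.001 -0.    -1.   ] w 36.0 F [-2.2 -2.7  5.2] q [-0.33  0.6  -0.41  1.77  0.31  0.84 -2.44]
shift cm [-0.07 -0.04 -0.07] rotvec [0.   0.03 0.01]
```

```bash
python3 -m handwheel '[0,0,0,0,0,0,5, 0,0,0,0,0,0,5, 0,0,0,0,0,0,5, 0,0,2,0,0,0,5, 0,0,3,0,0,0,5, 0,0,4,0,0,0,5, -2,1.5,0.5,0,0,0,5, -3,2.3,0,0,0,0,5, -2.9,2.3,0,0,0,0,4, 0,0,0,0,0,0,4,0,0,0,0,0,0,4, 0,0,0,0,0,0,4]' 10
python3 st.py 481 393.5 102 0.7
python3 - <<'E'
from h import *
c=cap('top'); print([o for o in comps(c,.067,.0745) if o[1]>0]); save('t2',c['color'][100:260,60:320],3)
c=cap('scene');P=cloud(c).reshape(-1,3)*1000; 
f=P[(P[:,2]>68)&(P[:,2]<76)&(abs(P[:,1]-332)<30)&(P[:,0]>510)&(P[:,0]<625)]
print('top',rect(f[:,:2]/1000),f[:,2].mean(),len(f))
E
```

```text
t: 7.6
position: [0.481, 0.3936, 0.3333]
eef_rot: [1.0, 0.006, 0.0, 0.0]
force: [0.1, -1.5, -0.4]
width: 0.0398
t 7.6 grasp [481.1 393.6 153.3] yaw 0.7 zaxis [ 0.001 -0.    -1.   ] w 39.8 F [ 0.1 -1.5 -0.4] q [-0.43  0.45 -0.47  1.77  0.24  0.98 -2.55]
shift cm [ 0.   -0.01 -5.13] rotvec [ 0.    0.03 -0.02]
[(869, 478, 59, 57, -35.2, np.int32(256), np.float64(866.0), np.float64(475.0), np.float64(70.2)), (739, 203, 44, 27, -54.9, np.int32(75), np.float64(738.0), np.float64(201.5), np.float64(70.9)), (559, 331, 89, 37, 1.7, np.int32(439), np.float64(559.9), np.float64(331.1), np.float64(71.5))]
top [560.9 331.3  91.   35.8   0.7] 72.01957983944122 590
```

View pics/t2.png

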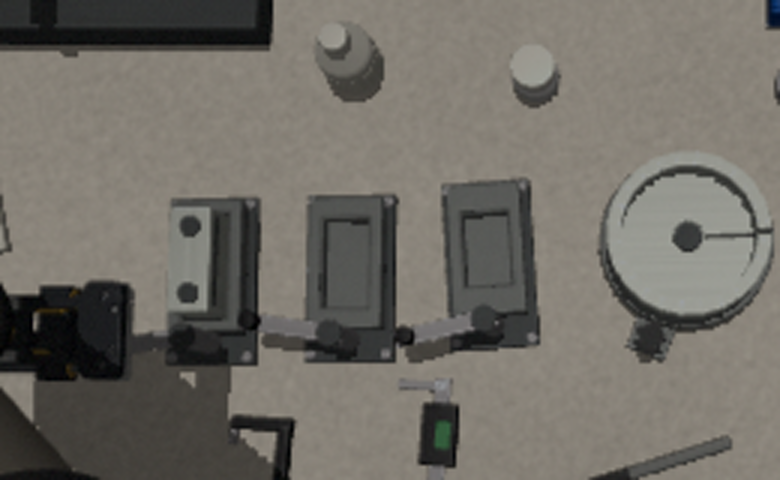

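The long housing is seated: at about (190,258) in the crop, with its top at z = 72. The other two levers are open. Next I pin down the knob centres.

Run:
```python
from h import *
for n in('top0','scene0'):
    c=dict(np.load(f'pics/{n}.npz')); P=cloud(c).reshape(-1,3)*1000
    for nm,(x,y,a) in dict(short=(576.3,82.1,4.7),mid=(562.5,206.5,.9),long=(559.5,332,.7)).items():
        pv=np.array([x,y])-67*np.array([np.cos(np.radians(a)),np.sin(np.radians(a))])
        q=P[(P[:,2]>92)&(P[:,2]<104)]; d=q[:,:2]-pv; r=np.hypot(*d.T); k=q[(r>52)&(r<82)&(d[:,1]>0)]; k0=q[r<20]
        print(n,nm,'pivot',pv.round(1),'knob',len(k),k.mean(0).round(1),rect(k[:,:2]/1000),'post',len(k0),k0.mean(0).round(1) if len(k0) else '')
```

```text
top0 short pivot [509.5  76.6] knob 33 [493.3 140.9  97.8] [492.9 141.2  15.4  12.4 -89.2] post 0 
top0 mid pivot [495.5 205.4] knob 33 [505.1 271.6  97.4] [505.5 271.7  15.2  13.3  -9.3] post 0 
top0 long pivot [492.5 331.2] knob 34 [481.3 395.5  97.6] [480.9 396.   15.1  12.7 -88.2] post 0 
scene0 short pivot [509.5  76.6] knob 34 [496.3 141.4  96.8] [496.1 141.3  14.4  13.2  56.8] post 0 
scene0 mid pivot [495.5 205.4] knob 38 [508.  272.2  96.9] [508.  272.3  14.1  13.5 -64.6] post 0 
scene0 long pivot [492.5 331.2] knob 44 [484.2 396.4  96.6] [484.1 396.7  14.7  14.7 -76.8] post 0
```

```bash
python3 -m handwheel '[0.15,0.3,-2.5,0,0,0,4, 0,0,-2,0,0,0,4, 0,0,-0.6,0,0,0,4, 0,0,0,0,0,0,1, 0,0,0,0,0,0,1, 0,0,0,0,0,0,1, 0,0,0,0,0,0,1, 0,0,0,0,0,0,1]' 10
python3 st.py 482.5 396.5 102 0.7
```

```text
t: 8.37
position: [0.4823, 0.3973, 0.2831]
eef_rot: [1.0, 0.006, 0.001, -0.001]
force: [0.8, 4.3, 0.2]
width: 0.0158
t 8.37 grasp [482.5 397.7 103.1] yaw 0.7 zaxis [ 0.001  0.002 -1.   ] w 15.8 F [0.8 4.3 0.2] q [-0.45  0.51 -0.46  1.8   0.28  0.89 -2.59]
shift cm [ 0.02 -0.08 -0.11] rotvec [-0.12  0.07 -0.01]
```

Knob gripped (15.8 mm). Swing along the arc.

```bash
python3 -m handwheel '[1.47,0.06,0,0,0,0,1, 1.38,-0.24,0,0,0,0,1, 1.3,-0.52,0,0,0,0,1, 1.16,-0.79,0,0,0,0,1, 0.97,-1.01,0,0,0,0,1, 0.74,-1.18,0,0,0,0,1, 0.48,-1.32,0,0,0,0,1, 0.2,-1.74,0,0,0,0,1, 0,0,0,0,0,0,1, 0,0,0,0,0,0,1]' 12
python3 st.py 559.5 332 102 0.7
```

```text
t: 9.2
position: [0.5601, 0.3315, 0.2841]
eef_rot: [1.0, 0.006, 0.002, -0.004]
force: [10.4, 13.9, -6.7]
width: 0.0153
t 9.2 grasp [561.  332.9 104.1] yaw 0.7 zaxis [ 0.005  0.007 -1.   ] w 15.3 F [10.4 13.9 -6.7] q [-0.31  0.54 -0.44  1.74  0.28  0.91 -2.42]
shift cm [-0.06  0.05 -0.21] rotvec [-0.42  0.28 -0.02]
```

```bash
python3 -m handwheel '[0,0,0,0,0,0,4, 0,0,0,0,0,0,4, 0,0,2,0,0,0,4, 0,0,4,0,0,0,4, 0,0,4,0,0,0,4, 0.4,-4,0,0,0,-1,6, 0.4,-4,0,0,0,-1,6, 0.4,-4,0,0,0,-1,6, 0.4,-4,0,0,0,-1,6, 0.4,-4,0,0,0,-1,6, 0.4,-4,0,0,0,-1,6, 0.4,-4,0,0,0,-1,6]' 
python3 -m handwheel '[0.5,-4,0,0,0,-1,6, 0.5,-4,0,0,0,-1,6, 0.5,-4,0,0,0,-1,6, 0.5,-4,0,0,0,-1,6, 0.5,-4,0,0,0,-1,6, 0.5,-4,0,0,0,-1,6, 0.5,-2,0,0,0,0,6]'
python3 - <<'E'
from h import *
for n in('top','scene'):
    c=cap(n); print(n,[o for o in comps(c,.053,.066,200) if o[1]<0 and o[1]>-500 and .3<o[0]/1000<.75])
    P=cloud(c).reshape(-1,3)*1000; q=P[(P[:,2]>72)&(P[:,2]<84)&(abs(P[:,1]-332)<40)&(P[:,0]>470)&(P[:,0]<590)]; print('lever',len(q),rect(q[:,:2]/1000))
E
python3 st.py 635 -307 47 -12.5
```

```text
t: 10.2
position: [0.5869, 0.0471, 0.3827]
eef_rot: [0.998, -0.056, 0.0, 0.0]
force: [1.2, 0.7, 0.3]
width: 0.0603
t: 10.78
position: [0.6213, -0.2165, 0.3824]
eef_rot: [0.994, -0.11, -0.0, 0.001]
force: [-0.2, -1.0, 0.5]
width: 0.06
top []
lever 296 [537.1 331.4 105.8  36.6  -0.7]
scene [(637, -308, 75, 40, -10.8, np.int32(311), np.float64(638.6), np.float64(-305.7), np.float64(59.5))]
lever 311 [ 5.367e+02  3.314e+02  1.061e+02  3.550e+01 -3.000e-01]
t 10.88 grasp [ 621.6 -216.   202. ] yaw -12.7 zaxis [-0.001 -0.002 -1.   ] w 60.0 F [-0.1  0.8 -0.1] q [ 0.41  0.43 -0.24  1.65  0.11  1.07 -1.65]
shift cm [  1.33  -9.12 -15.5 ] rotvec [ 0.09 -0.03  0.16]
```

```bash
python3 -m handwheel '[0.4,-3,0,0,0,0,6, 0.4,-3,0,0,0,0,6, 0.5,-3.1,0,0,0,0,6, 0,0,-3.5,0,0,0,6, 0,0,-3.5,0,0,0,6, 0,0,-3.5,0,0,0,6, 0,0,-3,0,0,0,6, 0,0,-1.4,0,0,0,6, 0,0,-0.5,0,0,0,6, 0,0,0,0,0,0,6, 0,0,0,0,0,0,6,0,0,0,0,0,0,6]' 
python3 st.py 635 -307 47 -12.8
```

```text
t: 11.88
position: [0.636, -0.3019, 0.2304]
eef_rot: [0.994, -0.107, 0.001, 0.0]
force: [0.2, -0.0, 0.7]
width: 0.06
t 11.88 grasp [ 636.5 -302.1   50.4] yaw -12.3 zaxis [ 0.003 -0.001 -1.   ] w 60.0 F [ 0.2 -0.   0.7] q [ 0.49  0.65 -0.2   1.65  0.16  0.85 -1.56]
shift cm [-0.1  -0.51 -0.34] rotvec [ 0.06  0.15 -0.5 ]
```

```bash
python3 -m handwheel '[-0.2,-0.5,-0.3,0,0,-0.5,6, 0,0,0,0,0,0,6, 0,0,0,0,0,0,2.5, 0,0,0,0,0,0,2.5, 0,0,0,0,0,0,2.5, 0,0,0,0,0,0,2.5, 0,0,0,0,0,0,2.5, 0,0,0,0,0,0,2.5, 0,0,0,0,0,0,2.5]' 40; python3 st.py 635 -307 47 -12.8
python3 -m handwheel '[0,0,2,0,0,0,2.5, 0,0,3,0,0,0,2.5,0,0,4,0,0,0,2.5, 0,0,4,0,0,0,2.5, 0,0,2.5,0,0,0,2.5, 0,0,0,0,0,0,2.5, 0,0,0,0,0,0,2.5]' 40
python3 st.py 562.5 206.3 200 0.9
```

```text
t: 12.63
position: [0.6333, -0.3067, 0.2253]
eef_rot: [0.994, -0.112, 0.0, -0.0]
force: [-0.1, -0.1, 2.5]
width: 0.0354
t 12.63 grasp [ 633.4 -306.7   45.3] yaw -12.8 zaxis [ 0.  0. -1.] w 35.4 F [-0.1 -0.1  2.5] q [ 0.49  0.66 -0.19  1.65  0.16  0.85 -1.56]
shift cm [ 0.17 -0.03  0.17] rotvec [-0.01  0.01  0.  ]
t: 13.22
position: [0.6333, -0.3068, 0.3813]
eef_rot: [0.994, -0.112, 0.001, 0.0]
force: [0.1, 0.8, -5.1]
width: 0.036
t 13.22 grasp [ 633.6 -306.9  201.3] yaw -12.8 zaxis [ 0.002 -0.001 -1.   ] w 36.0 F [ 0.1  0.8 -5.1] q [ 0.51  0.5  -0.21  1.54  0.11  1.11 -1.52]
shift cm [-7.08 51.31 -0.13] rotvec [ 0.04  0.11 13.71]
```

```bash
python3 -m handwheel '[-0.6,4,0,0,0,1.1,2.5, -0.6,4,0,0,0,1.1,2.5, -0.6,4,0,0,0,1.1,2.5, -0.6,4,0,0,0,1.1,2.5, -0.6,4,0,0,0,1.1,2.5, -0.6,4,0,0,0,1.1,2.5, -0.6,4,0,0,0,1.1,2.5, -0.6,4,0,0,0,1.1,2.5, -0.6,4,0,0,0,1.1,2.5, -0.6,4,0,0,0,1.1,2.5, -0.6,4,0,0,0,1.1,2.5, -0.6,4,0,0,0,1.1,2.5]' 
python3 -m handwheel '[0,3.3,0,0,0,0.5,2.5, 0,0,-3,0,0,0,2.5, 0,0,-3,0,0,0,2.5, 0,0,-3,0,0,0,2.5, 0,0,-2,0,0,0,2.5, 0,0,-1,0,0,0,2.5, 0,0,0,0,0,0,2.5, 0,0,0,0,0,0,2.5, 0,0,0,0,0,0,2.5, 0,0,0,0,0,0,2.5, 0,0,0,0,0,0,2.5]'
python3 st.py 562 206.3 57.3 0.9
python3 - <<'E'
from h import *
c=cap('scene');P=cloud(c).reshape(-1,3)*1000; 
f=P[(P[:,2]>45)&(P[:,2]<87)&(abs(P[:,1]-207)<30)&(P[:,0]>585)&(P[:,0]<615)]
print('front y extent',f[:,1].min(),f[:,1].max(),len(f),np.median(f[:,0]))
E
```

```text
t: 14.22
position: [0.5601, 0.1748, 0.3782]
eef_rot: [1.0, 0.004, -0.001, 0.0]
force: [1.5, -0.0, -3.6]
width: 0.0363
t: 15.13
position: [0.5615, 0.2063, 0.2612]
eef_rot: [1.0, 0.008, 0.001, -0.0]
force: [0.7, 0.3, -3.3]
width: 0.036
t 15.13 grasp [561.8 206.4  81.2] yaw 0.9 zaxis [ 0.002  0.001 -1.   ] w 36.0 F [ 0.7  0.3 -3.3] q [-0.14  0.5  -0.41  1.88  0.27  0.82 -2.24]
shift cm [ 0.05  0.   -2.39] rotvec [-0.03  0.09  0.02]
front y extent 188.03357091897283 224.11721822190216 166 601.2202481485166
```

```bash
python3 -m handwheel '[0,0,-0.4,0,0,0,2.5, 0,0,-0.4,0,0,0,2.5, 0,0,-0.4,0,0,0,2.5, 0,0,-0.3,0,0,0,2.5, 0,0,0,0,0,0,2.5, 0,0,0,0,0,0,2.5]'
python3 st.py 562 206.3 57.3 0.9
python3 -m handwheel '[0,0,-0.3,0,0,0,2.5, 0,0,-0.3,0,0,0,2.5, 0,0,-0.2,0,0,0,2.5, 0,0,0,0,0,0,2.5, 0,0,0,0,0,0,2.5]'
python3 st.py 562 206.3 57.3 0.9
```

```text
t: 15.68
position: [0.5612, 0.2063, 0.2448]
eef_rot: [1.0, 0.008, -0.0, 0.0]
force: [0.8, 0.3, -3.2]
width: 0.0356
t 15.68 grasp [561.1 206.2  64.8] yaw 0.9 zaxis [-0.001 -0.    -1.   ] w 35.6 F [ 0.8  0.3 -3.2] q [-0.14  0.52 -0.4   1.89  0.28  0.79 -2.25]
shift cm [ 0.08  0.   -0.75] rotvec [ 0.01 -0.03 -0.  ]
t: 16.1
position: [0.5612, 0.2062, 0.2371]
eef_rot: [1.0, 0.008, -0.0, 0.0]
force: [-0.2, 0.3, -0.9]
width: 0.0359
t 16.1 grasp [561.2 206.2  57.1] yaw 0.9 zaxis [-0. -0. -1.] w 35.9 F [-0.2  0.3 -0.9] q [-0.15  0.53 -0.4   1.89  0.28  0.78 -2.26]
shift cm [0.08 0.01 0.02] rotvec [ 0. -0.  0.]
```

```bash
python3 -m handwheel '[0,0,0,0,0,0,5, 0,0,0,0,0,0,5, 0,0,0,0,0,0,5, 0,0,2,0,0,0,5, 0,0,3,0,0,0,5, 0,0,4,0,0,0,5, -1.8,2.2,0.5,0,0,0,4, -1.8,2.2,0,0,0,0,4, -1.8,2.2,0,0,0,0,4, 0,0,0,0,0,0,4,0,0,0,0,0,0,4]' 10
python3 st.py 506.5 272 102 0.9
python3 - <<'E'
from h import *
c=cap('scene');P=cloud(c).reshape(-1,3)*1000; 
f=P[(P[:,2]>66)&(P[:,2]<77)&(abs(P[:,1]-206)<30)&(P[:,0]>510)&(P[:,0]<615)]
print('top',rect(f[:,:2]/1000),f[:,2].mean(),len(f))
E
```

```text
t: 17.02
position: [0.5064, 0.2736, 0.3325]
eef_rot: [1.0, 0.009, 0.0, -0.0]
force: [0.1, -0.6, -0.4]
width: 0.04
t 17.02 grasp [506.4 273.6 152.5] yaw 1.1 zaxis [ 0.  0. -1.] w 40.0 F [ 0.1 -0.6 -0.4] q [-0.22  0.38 -0.47  1.88  0.21  0.93 -2.35]
shift cm [ 0.01 -0.16 -5.05] rotvec [-0.03  0.03 -0.16]
top [564.8 205.   77.3  36.1   1.3] 71.92681381688206 444
```

```bash
python3 -m handwheel '[0,-0.16,-2.5,0,0,-0.2,4, 0,0,-2,0,0,0,4, 0,0,-0.5,0,0,0,4, 0,0,0,0,0,0,1, 0,0,0,0,0,0,1, 0,0,0,0,0,0,1, 0,0,0,0,0,0,1, 0,0,0,0,0,0,1]' 10
python3 -m handwheel '[1.42,-0.4,0,0,0,0,1, 1.24,-0.66,0,0,0,0,1, 1.07,-0.9,0,0,0,0,1, 0.86,-1.1,0,0,0,0,1, 0.62,-1.26,0,0,0,0,1, 0.32,-1.24,0,0,0,0,1, 0.08,-1.2,0,0,0,0,1, 0,0,0,0,0,0,1, 0,0,0,0,0,0,1]' 12
python3 st.py 562.5 206.4 102 0.7
```

```text
t: 17.73
position: [0.5075, 0.2723, 0.2835]
eef_rot: [1.0, 0.007, 0.001, -0.002]
force: [1.5, 10.4, -4.2]
width: 0.0153
t: 18.48
position: [0.5644, 0.2061, 0.2842]
eef_rot: [1.0, 0.007, 0.003, -0.004]
force: [9.0, 15.1, -8.4]
width: 0.0154
t 18.48 grasp [565.4 207.4 104.2] yaw 0.8 zaxis [ 0.006  0.007 -1.   ] w 15.4 F [ 9.  15.1 -8.4] q [-0.12  0.47 -0.43  1.86  0.25  0.85 -2.23]
shift cm [-0.19  0.03 -0.22] rotvec [-0.41  0.32 -0.07]
```

```bash
python3 -m handwheel '[0,0,0,0,0,0,4, 0,0,0,0,0,0,4, 0,0,2,0,0,0,4, 0,0,4,0,0,0,4, 0,0,4,0,0,0,4, -0.6,-4,0,0,0,2,6, -0.6,-4,0,0,0,2,6, -0.6,-4,0,0,0,2,6, -0.6,-4,0,0,0,2,6, -0.6,-4,0,0,0,2,6, -0.6,-4,0,0,0,2,6, -0.6,-4,0,0,0,2,6]'
python3 - <<'E'
from h import *
for n in('top','scene'):
    c=cap(n); print(n,[o for o in comps(c,.053,.066,150) if o[1]<0 and o[1]>-500 and .3<o[0]/1000<.75])
    save(n+'3',c['color'])
E
python3 st.py 472 -361 47 29.5
```

```text
t: 19.48
position: [0.5205, -0.0789, 0.383]
eef_rot: [0.992, 0.129, 0.0, 0.0]
force: [1.8, -1.0, 0.1]
width: 0.0597
top [(472, -362, 60, 37, 30.3, np.int32(352), np.float64(471.6), np.float64(-360.8), np.float64(60.3))]
scene [(475, -362, 64, 38, 28.0, np.int32(192), np.float64(476.2), np.float64(-359.7), np.float64(59.5)), (625, -66, 131, 47, -51.0, np.int32(156), np.float64(632.7), np.float64(-60.3), np.float64(59.4))]
t 19.58 grasp [520.  -83.9 202.7] yaw 14.3 zaxis [-0.    -0.002 -1.   ] w 59.6 F [-0.2  1.6 -0.2] q [ 0.37  0.23 -0.39  1.94  0.11  0.99 -1.38]
shift cm [ -4.81 -27.75 -15.57] rotvec [1.30e-01 1.00e-02 1.52e+01]
```

View pics/scene3.png

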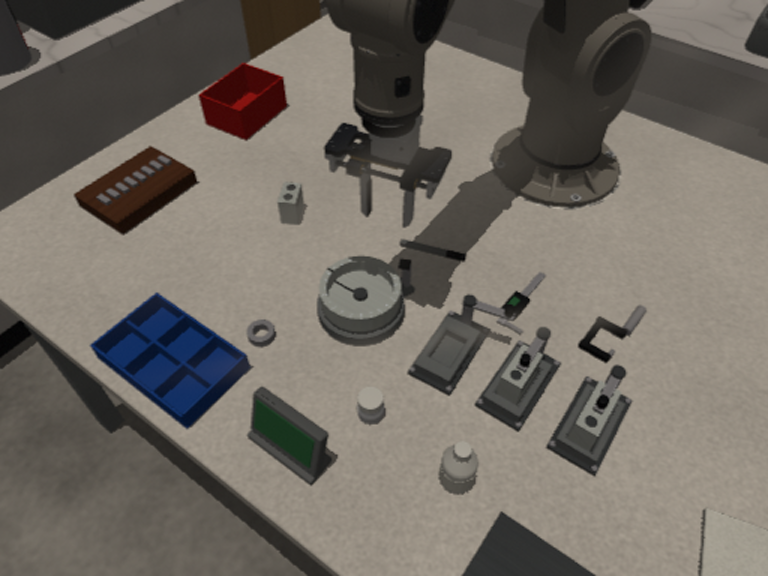

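The middle nest at (520,375) and the long nest at (600,405) are loaded with their levers shut. The short housing at (290,200) is still where it was.

```bash
python3 -m handwheel '[-0.7,-3.9,0,0,0,2.2,6, -0.7,-3.9,0,0,0,2.2,6, -0.7,-4,0,0,0,2.2,6, -0.7,-4,0,0,0,2.2,6, -0.7,-4,0,0,0,2.2,6, -0.7,-4,0,0,0,2.2,6, -0.7,-4,0,0,0,2.2,6, 0,0,-3,0,0,0,6, 0,0,-3,0,0,0,6, 0,0,0,0,0,0,6, 0,0,0,0,0,0,6, 0,0,0,0,0,0,6]' 
python3 st.py 472 -361.5 46 29.5
```

```text
t: 20.58
position: [0.4731, -0.3546, 0.3238]
eef_rot: [0.966, 0.26, 0.0, 0.0]
force: [-0.5, 0.3, 0.7]
width: 0.06
t 20.58 grasp [ 473.3 -354.6  143.8] yaw 30.1 zaxis [ 0.001 -0.001 -1.   ] w 60.0 F [-0.5  0.3  0.7] q [ 0.75  0.39 -0.27  1.86  0.13  0.91 -0.62]
shift cm [-0.11 -0.69 -9.78] rotvec [ 0.03  0.06 -0.64]
```

```bash
python3 -m handwheel '[-0.1,-0.65,-3,0,0,-0.5,6, 0,0,-3,0,0,0,6, 0,0,-2.5,0,0,0,6, 0,0,-1.2,0,0,0,6, 0,0,0,0,0,0,6, 0,0,0,0,0,0,2.5, 0,0,0,0,0,0,2.5, 0,0,0,0,0,0,2.5, 0,0,0,0,0,0,2.5, 0,0,0,0,0,0,2.5, 0,0,0,0,0,0,2.5, 0,0,0,0,0,0,2.5]' 40; python3 st.py 472 -361.5 46 29.5
python3 -m handwheel '[0,0,2,0,0,0,2.5, 0,0,3,0,0,0,2.5,0,0,4,0,0,0,2.5, 0,0,4,0,0,0,2.5, 0,0,2.5,0,0,0,2.5, 0,0,0,0,0,0,2.5, 0,0,0,0,0,0,2.5]' 40
python3 st.py 576.5 82 200 4.7
```

```text
t: 21.58
position: [0.4717, -0.3617, 0.2266]
eef_rot: [0.967, 0.255, 0.001, 0.001]
force: [-2.0, 1.9, 10.3]
width: 0.0358
t 21.58 grasp [ 472.  -361.8   46.6] yaw 29.6 zaxis [ 0.001 -0.001 -1.   ] w 35.8 F [-2.   1.9 10.3] q [ 0.73  0.52 -0.24  1.91  0.18  0.73 -0.66]
shift cm [ 0.03  0.02 -0.06] rotvec [ 0.06  0.08 -0.09]
t: 22.17
position: [0.4714, -0.3615, 0.3818]
eef_rot: [0.967, 0.255, 0.001, 0.001]
force: [-0.5, 0.3, -4.7]
width: 0.0357
t 22.17 grasp [ 471.8 -361.8  201.8] yaw 29.6 zaxis [ 0.002 -0.002 -1.   ] w 35.7 F [-0.5  0.3 -4.7] q [ 0.76  0.33 -0.27  1.8   0.1   1.02 -0.6 ]
shift cm [10.51 44.35 -0.18] rotvec [  0.14   0.11 -24.89]
```

```bash
python3 -m handwheel '[0.88,3.7,0,0,0,-2.07,2.5, 0.88,3.7,0,0,0,-2.07,2.5, 0.88,3.7,0,0,0,-2.07,2.5, 0.88,3.7,0,0,0,-2.07,2.5, 0.88,3.7,0,0,0,-2.07,2.5, 0.88,3.7,0,0,0,-2.07,2.5, 0.88,3.7,0,0,0,-2.07,2.5, 0.88,3.7,0,0,0,-2.07,2.5, 0.88,3.7,0,0,0,-2.07,2.5, 0.88,3.7,0,0,0,-2.07,2.5, 0.88,3.7,0,0,0,-2.07,2.5, 0.88,3.7,0,0,0,-2.07,2.5]' 
python3 -m handwheel '[0,0,-3,0,0,0,2.5, 0,0,-3,0,0,0,2.5, 0,0,-3,0,0,0,2.5, 0,0,-2,0,0,0,2.5, 0,0,-1,0,0,0,2.5, 0,0,0,0,0,0,2.5, 0,0,0,0,0,0,2.5, 0,0,0,0,0,0,2.5, 0,0,0,0,0,0,2.5, 0,0,0,0,0,0,2.5]'
python3 st.py 577 82 58.6 4.7
python3 - <<'E'
from h import *
c=cap('scene');P=cloud(c).reshape(-1,3)*1000; 
f=P[(P[:,2]>45)&(P[:,2]<87)&(abs(P[:,1]-83)<30)&(P[:,0]>595)&(P[:,0]<620)]
print('front y extent',f[:,1].min(),f[:,1].max(),len(f),np.median(f[:,0]))
E
```

```text
t: 23.17
position: [0.5766, 0.0842, 0.3785]
eef_rot: [0.999, 0.041, -0.001, 0.0]
force: [1.0, 1.6, -2.0]
width: 0.0359
t: 24.0
position: [0.5772, 0.0825, 0.2612]
eef_rot: [0.999, 0.041, 0.001, -0.0]
force: [-0.5, 0.6, -2.4]
width: 0.0358
t 24.0 grasp [577.5  82.6  81.2] yaw 4.7 zaxis [ 0.002  0.    -1.   ] w 35.8 F [-0.5  0.6 -2.4] q [ 0.05  0.47 -0.38  1.92  0.24  0.8  -1.95]
shift cm [-0.02 -0.05 -2.26] rotvec [-0.01  0.09 -0.04]
front y extent 65.81641681989898 101.85187336949303 150 607.5634303706563
```

```bash
python3 -m handwheel '[0,0,-0.4,0,0,0,2.5, 0,0,-0.4,0,0,0,2.5, 0,0,-0.4,0,0,0,2.5, 0,0,-0.3,0,0,0,2.5, 0,0,0,0,0,0,2.5, 0,0,0,0,0,0,2.5]'
python3 st.py 577 82 58.6 4.7
python3 -m handwheel '[0,0,-0.3,0,0,0,2.5, 0,0,-0.2,0,0,0,2.5, 0,0,-0.2,0,0,0,2.5, 0,0,0,0,0,0,2.5, 0,0,0,0,0,0,2.5]'
python3 st.py 577 82 58.6 4.7
```

```text
t: 24.55
position: [0.5769, 0.0826, 0.2448]
eef_rot: [0.999, 0.042, -0.0, -0.0]
force: [0.5, 0.3, -2.1]
width: 0.0358
t 24.55 grasp [576.8  82.6  64.8] yaw 4.8 zaxis [-0.001  0.    -1.   ] w 35.8 F [ 0.5  0.3 -2.1] q [ 0.04  0.49 -0.37  1.92  0.25  0.77 -1.96]
shift cm [ 0.01 -0.06 -0.62] rotvec [-0.   -0.04 -0.06]
t: 24.97
position: [0.577, 0.0826, 0.2385]
eef_rot: [0.999, 0.042, 0.0, 0.0]
force: [-2.4, -0.4, 4.8]
width: 0.0356
t 24.97 grasp [577.   82.6  58.5] yaw 4.8 zaxis [ 0. -0. -1.] w 35.6 F [-2.4 -0.4  4.8] q [ 0.04  0.5  -0.37  1.93  0.26  0.76 -1.97]
shift cm [ 0.   -0.06  0.01] rotvec [ 0.    0.01 -0.06]
```

```bash
python3 -m handwheel '[0,0,0,0,0,0,5, 0,0,0,0,0,0,5, 0,0,0,0,0,0,5, 0,0,2,0,0,0,5, 0,0,3,0,0,0,5, 0,0,4,0,0,0,5, -2.6,1.9,0.5,0,0,-1.5,4, -2.8,1.9,0,0,0,-1.5,4, -2.8,2.05,0,0,0,-1,4, 0,0,0,0,0,0,4,0,0,0,0,0,0,4]' 10
python3 st.py 494.8 141.2 102 0.9
python3 - <<'E'
from h import *
c=cap('scene');P=cloud(c).reshape(-1,3)*1000; 
f=P[(P[:,2]>66)&(P[:,2]<77)&(abs(P[:,1]-82)<30)&(P[:,0]>530)&(P[:,0]<615)]
print('top',rect(f[:,:2]/1000),f[:,2].mean(),len(f))
E
```

```text
t: 25.88
position: [0.494, 0.1421, 0.3337]
eef_rot: [1.0, 0.008, 0.0, 0.0]
force: [0.5, -0.5, -0.2]
width: 0.0401
t 25.88 grasp [494.1 142.1 153.7] yaw 0.9 zaxis [ 0.001 -0.    -1.   ] w 40.1 F [ 0.5 -0.5 -0.2] q [-0.02  0.28 -0.45  2.01  0.15  0.88 -2.11]
shift cm [ 0.08 -0.09 -5.17] rotvec [ 0.    0.05 -0.01]
top [577.8  81.7  62.7  36.6   4.7] 71.77393813216727 328
```

```bash
python3 -m handwheel '[0.08,-0.09,-2.5,0,0,0,4, 0,0,-2,0,0,0,4, 0,0,-0.6,0,0,0,4, 0,0,0,0,0,0,1, 0,0,0,0,0,0,1, 0,0,0,0,0,0,1, 0,0,0,0,0,0,1, 0,0,0,0,0,0,1]' 10
python3 -m handwheel '[1.53,0.18,0,0,0,0,1, 1.51,-0.17,0,0,0,0,1, 1.43,-0.51,0,0,0,0,1, 1.28,-0.81,0,0,0,0,1, 1.06,-1.09,0,0,0,0,1, 0.74,-1.18,0,0,0,0,1, 0.48,-1.32,0,0,0,0,1, 0.19,-1.21,0,0,0,0,1, 0,0,0,0,0,0,1, 0,0,0,0,0,0,1]' 12
python3 st.py 577 82 102 0.9
```

```text
t: 26.6
position: [0.4959, 0.1416, 0.2832]
eef_rot: [1.0, 0.007, 0.001, -0.001]
force: [-2.3, 10.4, -1.7]
width: 0.016
t: 27.43
position: [0.5809, 0.0813, 0.285]
eef_rot: [1.0, 0.007, 0.005, -0.003]
force: [17.4, 13.7, 1.0]
width: 0.0153
t 27.43 grasp [582.7  82.2 105. ] yaw 0.8 zaxis [ 0.01   0.006 -1.   ] w 15.3 F [17.4 13.7  1. ] q [ 0.06  0.44 -0.39  1.9   0.22  0.83 -2.  ]
shift cm [-0.39  0.07 -0.3 ] rotvec [-0.32  0.57  0.11]
```

```bash
python3 -m handwheel '[0,0,0,0,0,0,4, 0,0,0,0,0,0,4, 0,0,2,0,0,0,4, 0,0,4,0,0,0,4, 0,0,4,0,0,0,4, -1,-4,0,0,0,0,4, -1,-4,0,0,0,0,4, -1,-4,0,0,0,0,4, -1,-4,0,0,0,0,4, -1,-4,0,0,0,0,4, -1,-4,0,0,0,0,4, -1,-4,0,0,0,0,4]'
python3 - <<'E'
from h import *
c=cap('scene'); P=cloud(c); q=P.reshape(-1,3)*1000
for nm,(x,y,a) in dict(short=(577,82.1,4.7),mid=(563.5,206.5,.9),long=(560,332,.7)).items():
    k=q[(q[:,2]>90)&(q[:,2]<104)&(np.hypot(q[:,0]-x,q[:,1]-y)<25)]; print(nm,'knob',k.mean(0).round(1),len(k))
im=c['color'].copy(); save('s4',im[110:330,170:440],2.8)
v,u=np.mgrid[0:384,0:512].astype(float)
# wheel: circle from depth at rim top, both cams (start pictures)
for n in('top0','scene0'):
    c=dict(np.load(f'pics/{n}.npz')); P=cloud(c); X=plane_xy(c,u,v,.07); Z=P[...,2]; g=c['color'].mean(-1)
    q=P[(abs(Z-.07)<.004)&(np.hypot(P[...,0]-.585,P[...,1]+.095)<.082)&(P[...,0]>.51)][:,:2]
    o=cv2.minEnclosingCircle((q*1000).astype(np.float32)); print(n,'circ',o)
    R=X-np.array(o[0])/1000; rr=np.hypot(R[...,0],R[...,1]); th=np.degrees(np.arctan2(R[...,1],R[...,0]))
    k=(rr>.060)&(rr<.068)&(g<np.median(g[(rr>.060)&(rr<.068)])*.6)&(abs(th)<150); print('mark deg',th[k].round(),g[k].round())
    q=P[(Z>.055)&(Z<.09)&(P[...,0]<.508)&(P[...,0]>.47)&(abs(P[...,1]+.08)<.04)]*1000; print('post',len(q),q.mean(0).round(1),rect(q[:,:2]/1000),q[:,2].max())
E
```

```text
t: 28.43
position: [0.5067, -0.2029, 0.3829]
eef_rot: [1.0, 0.007, 0.0, 0.0]
force: [1.3, -0.8, 0.3]
width: 0.0401
short knob [579.3  82.4  96.6] 40
mid knob [566.3 207.2  96.3] 42
long knob [562.4 331.7  96.8] 50
top0 circ ((581.5277099609375, -91.93827056884766), 75.0193862915039)
mark deg [  4.   2.  -1.  -3.  -5.  -8. -10.  14. -15. -18. -20. -23. -25. -28.
 -31. -34. -36. -37. -39. -43. -46. -49. -53. -55. -56. -58. -61. -63.
 -67. -69. -71. -74. -76. -79. -81. -84. -84. -84. -86. -86. -87. 101.
 103. 105. 108. 110. 112. 115. 117. 120. 122. 123. 125. 128. 129. 131.
 132. 134. 135. 137. 138. 140. 143. 146. 149.] [79. 76. 76. 76. 76. 79. 76. 81. 58. 68. 75. 53. 65. 53. 65. 52. 66. 48.
 57. 56. 56. 58. 57. 48. 59. 47. 57. 48. 59. 48. 70. 57. 48. 48. 52. 51.
 71. 71. 64. 54. 52. 58. 45. 46. 67. 42. 41. 53. 38. 54. 33. 57. 41. 55.
 38. 65. 42. 66. 41. 65. 40. 58. 58. 58. 48.]
post 64 [496.9 -63.3  71. ] [497.  -63.   20.   20.   26.4] 76.21419115897376
scene0 circ ((581.6806640625, -92.1114501953125), 76.9742202758789)
mark deg [-91. -84. -85. -86. -87. -82. -83. -79. -73. -66. 138. -63. 135. -56.
 129. -53. 127. -50. 124. -47. 121. -44. -41. 109. 106. 103.  98.  94.
  91.] [70. 61. 37. 72. 70. 66. 53. 70. 63. 62. 67. 56. 74. 62. 37. 60. 43. 55.
 73. 56. 74. 64. 72. 66. 72. 56. 60. 68. 75.]
post 53 [499.  -62.2  69. ] [497.9 -64.   24.4  18.8  81.6] 75.08942673319197
```

View pics/s4.png

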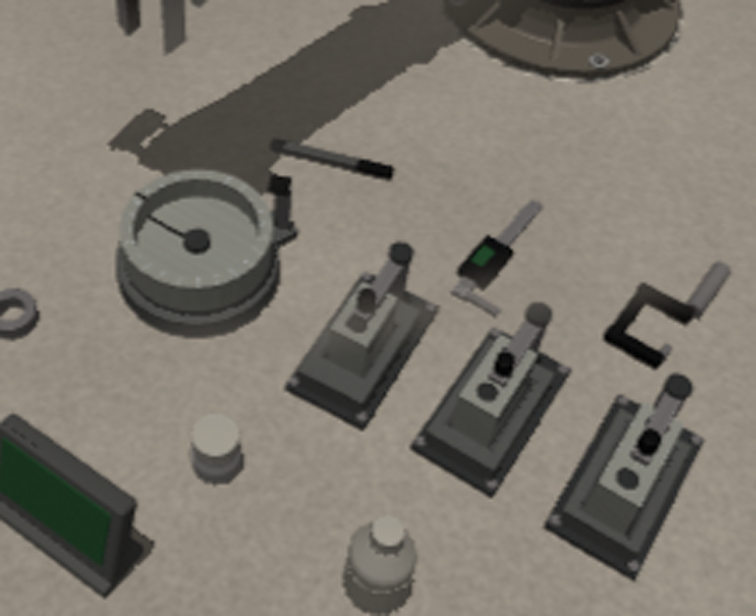

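All three levers lie shut over seated housings, at (365,305), (505,365) and (645,440) in the crop. The wheel is untouched with its mark at about −89°. The pointer is at about 160°, so it needs about 111° clockwise. I go to the rim at 30°, jaws radial.

```bash
python3 -m handwheel '[1.2,1.2,0,0,0,7,3.5, 1.2,1.2,0,0,0,7,3.5, 1.2,1.2,0,0,0,7,3.5, 1.2,1.2,0,0,0,7,3.5, 1.2,1.2,0,0,0,7,3.5, 1.2,1.2,0,0,0,7,3.5, 1.2,1.2,0,0,0,7,3.5, 1.2,1.2,0,0,0,7,3.5, 1.2,1.2,0,0,0,7,3.5, 1.2,1.2,0,0,0,7,3.5, 1.2,1.2,0,0,0,7,3.5,0,0,0,0,0,7,3.5]' 
python3 -m handwheel '[0,0,0,0,0,7,3.5, 0,0,0,0,0,7,3.5, 0,0,0,0,0,7,3.5, 0,0,0,0,0,7,3.5, 0,0,0,0,0,7,3.5, 0,0,0,0,0,0,3.5, 0,0,0,0,0,0,3.5, 0,0,0,0,0,0,3.5]' 
python3 st.py 640.7 -63.4 70 120
```

```text
t: 29.48
position: [0.6413, -0.066, 0.3826]
eef_rot: [0.736, 0.677, 0.001, -0.0]
force: [-0.0, -0.4, 0.2]
width: 0.035
t: 30.15
position: [0.6399, -0.069, 0.3823]
eef_rot: [0.504, 0.864, -0.0, -0.0]
force: [-0.3, 0.6, -0.8]
width: 0.0352
t 30.15 grasp [639.8 -69.  202.3] yaw 119.5 zaxis [-0. -0. -1.] w 35.2 F [-0.3  0.6 -0.8] q [ 0.53  0.48 -0.71  1.67  0.34  1.12  0.24]
shift cm [  0.08   0.56 -13.23] rotvec [ 0.01 -0.01  0.51]
```

```bash
python3 -m handwheel '[0.08,0.56,-3,0,0,0.5,3.5, 0,0,-3,0,0,0,3.5, 0,0,-3,0,0,0,3.5, 0,0,-2.5,0,0,0,3.5, 0,0,-1.6,0,0,0,3.5, 0,0,0,0,0,0,3.5, 0,0,0,0,0,0,3.5, 0,0,0,0,0,0,3.5]' 
python3 st.py 640.7 -63.4 70 120
```

```text
t: 30.82
position: [0.6413, -0.0631, 0.2525]
eef_rot: [0.499, 0.867, 0.0, 0.001]
force: [1.1, 0.2, 0.8]
width: 0.0353
t 30.82 grasp [641.5 -63.1  72.5] yaw 120.2 zaxis [ 0.001 -0.    -1.   ] w 35.3 F [1.1 0.2 0.8] q [ 0.47  0.62 -0.65  1.76  0.46  0.91  0.15]
shift cm [-0.06 -0.03 -0.25] rotvec [ 0.01  0.08 -0.19]
```

```bash
python3 -m handwheel '[0,0,0,0,0,0,0.8, 0,0,0,0,0,0,0.8, 0,0,0,0,0,0,0.8, 0,0,0,0,0,0,0.8, 0,0,0,0,0,0,0.8, 0,0,0,0,0,0,0.8]' 20
python3 st.py 640.7 -63.4 70 120
python3 -c "
import numpy as np
a=np.radians(30-np.arange(0,113,7)); p=6.4*np.c_[np.cos(a),np.sin(a)]; print(np.diff(p,axis=0).round(2).tolist())"
```

```text
t: 31.32
position: [0.641, -0.0634, 0.2518]
eef_rot: [0.498, 0.867, 0.0, 0.0]
force: [-0.2, -0.4, 6.4]
width: 0.0119
t 31.32 grasp [641.2 -63.4  71.8] yaw 120.3 zaxis [ 0.001 -0.    -1.   ] w 11.9 F [-0.2 -0.4  6.4] q [ 0.47  0.62 -0.65  1.77  0.46  0.91  0.15]
shift cm [-0.03 -0.   -0.18] rotvec [ 0.02  0.06 -0.25]
[[0.35, -0.7], [0.26, -0.74], [0.17, -0.76], [0.07, -0.78], [-0.02, -0.78], [-0.12, -0.77], [-0.21, -0.75], [-0.3, -0.72], [-0.38, -0.68], [-0.46, -0.63], [-0.54, -0.57], [-0.6, -0.5], [-0.66, -0.42], [-0.71, -0.34], [-0.74, -0.25], [-0.77, -0.16]]
```

Rim gripped (11.9 mm, little side force). Turn 16 rows of 7° ≈ 112°.

```bash
python3 -m handwheel '[0.35,-0.7,0,0,0,-7,0.8, 0.26,-0.74,0,0,0,-7,0.8, 0.17,-0.76,0,0,0,-7,0.8, 0.07,-0.78,0,0,0,-7,0.8, -0.02,-0.78,0,0,0,-7,0.8, -0.12,-0.77,0,0,0,-7,0.8, -0.21,-0.75,0,0,0,-7,0.8, -0.3,-0.72,0,0,0,-7,0.8]'
python3 st.py
python3 -m handwheel '[-0.38,-0.68,0,0,0,-7,0.8, -0.46,-0.63,0,0,0,-7,0.8, -0.54,-0.57,0,0,0,-7,0.8, -0.6,-0.5,0,0,0,-7,0.8, -0.66,-0.42,0,0,0,-7,0.8, -0.71,-0.34,0,0,0,-7,0.8, -0.74,-0.25,0,0,0,-7,0.8, -0.7,-0.15,0,0,0,-6,0.8, 0,0,0,0,0,0,0.8, 0,0,0,0,0,0,0.8]'
python3 st.py
cat > wm.py <<'E'
from h import *; import sys
tag=sys.argv[1]; v,u=np.mgrid[0:384,0:512].astype(float)
C=np.array([.5853,-.0954])
for n,sh in(('top',(0,0)),('scene',(.002,.0005))):
    c=cap(n); s=C+sh; g=c['color'].mean(-1).astype(np.float32)
    X=plane_xy(c,u,v,.0705); th=np.degrees(np.arctan2(X[...,1]-s[1],X[...,0]-s[0])); rr=np.hypot(*np.moveaxis(X-s,-1,0))
    k=(rr>.0605)&(rr<.0675)&(g<.65*np.median(g[(rr>.06)&(rr<.068)])); print(n,'rim dark deg',sorted((th[k]%360).round().astype(int)))
    # dewarped metric patch at z=70 mm, 0.5 mm/px, x up, y left
    T=c['T']; w=200; xs,ys=np.meshgrid(s[0]+.12-np.arange(480)*.0005,s[1]+.12-np.arange(480)*.0005,indexing='ij')
    p=(np.stack([xs,ys,np.full_like(xs,.07)],-1)-T[:3,3])@T[:3,:3]
    U=c['cx']+c['f']*p[...,0]/-p[...,2]; V=c['cy']+c['f']*p[...,1]/p[...,2]
    im=cv2.remap(c['color'],U.astype(np.float32),V.astype(np.float32),cv2.INTER_CUBIC); cv2.circle(im,(240,240),128,(255,0,0),1)
    if n=='top': L=im
save(tag,np.hstack([L,im])[:, :960],.83)
E
```

```text
t: 31.98
position: [0.6429, -0.1236, 0.2518]
eef_rot: [0.848, 0.529, 0.0, 0.0]
force: [-3.0, 1.5, 8.5]
width: 0.0121
t 31.98 grasp [ 643.  -123.6   71.8] yaw 63.9 zaxis [ 0.001  0.    -1.   ] w 12.1 F [-3.   1.5  8.5] q [ 0.39  0.59 -0.41  1.75  0.29  0.87 -0.6 ]
t: 32.82
position: [0.5948, -0.1584, 0.2518]
eef_rot: [0.997, 0.08, 0.0, 0.0]
force: [-2.2, 0.9, 6.5]
width: 0.0119
t 32.82 grasp [ 594.8 -158.4   71.8] yaw 9.2 zaxis [ 0.001 -0.    -1.   ] w 11.9 F [-2.2  0.9  6.5] q [ 0.3   0.51 -0.19  1.86  0.13  0.79 -1.36]
```

Release, lift and back off, then look.

```bash
python3 -m handwheel '[0,0,0,0,0,0,2.5, 0,0,0,0,0,0,2.5, 0,0,0,0,0,0,2.5, 0,0,2,0,0,0,2.5, 0,0,4,0,0,0,2.5, 0,0,4,0,0,0,2.5, 0,-4,3,0,0,0,3.5, 0,-4,0,0,0,0,3.5, -1,-4,0,0,0,0,3.5, -1,-4,0,0,0,0,3.5, -1,-4,0,0,0,0,3.5, -1,-4,0,0,0,0,3.5]'; python3 wm.py w1
```

```text
t: 33.82
position: [0.554, -0.394, 0.3761]
eef_rot: [0.997, 0.081, -0.0, -0.0]
force: [1.3, -0.6, 0.0]
width: 0.0353
top rim dark deg [np.int64(160), np.int64(161), np.int64(162)]
scene rim dark deg [np.int64(160), np.int64(161), np.int64(163)]
```

View pics/w1.png

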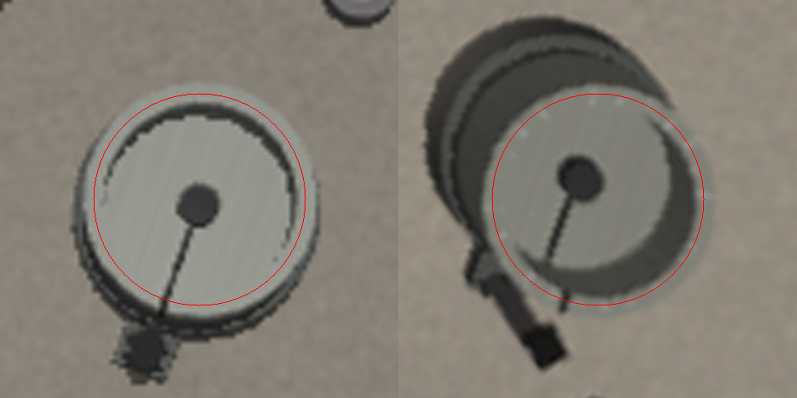

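The left patch shows the mark at (160,315) and the post at (146,352), which lies at 160.9° as seen from the axis (199,199). The mark reads 161°, so they agree to about 1 mm. I make one last check of the nests, then hand in.

Run:
```python
from h import *
from bench import finish_job
c=cap('scene'); q=cloud(c).reshape(-1,3)*1000
for nm,(x,y) in dict(short=(577,82.1),mid=(563.5,206.5),long=(560,332)).items():
    k=q[(q[:,2]>90)&(q[:,2]<104)&(np.hypot(q[:,0]-x,q[:,1]-y)<25)]; f=q[(q[:,2]>64)&(q[:,2]<73.9)&(abs(q[:,1]-y)<25)&(abs(q[:,0]-x)<52)&(q[:,0]>x-20)]
    print(nm,'knob',k.mean(0).round(1),'top z',np.median(f[:,2]).round(1),rect(f[:,:2]/1000))
a=dict(np.load('pics/top0.npz')); d=cap('top'); save('fin',np.abs(d['color'].astype(int)-a['color']).max(-1,keepdims=True).repeat(3,2).astype(np.uint8))
s=sensors.observe(); print(s['t'],s['force'],s['position'])
finish_job()
```

```text
short knob [579.2  82.4  96.7] top z 71.5 [583.4  82.1  51.7  36.2   4.4]
mid knob [566.6 207.   96.8] top z 71.7 [573.1 205.2  57.8  36.2   0.9]
long knob [562.4 331.7  96.1] top z 71.8 [573.5 331.4  65.9  35.7   0.6]
34.0167 [ 0.85523239  1.50653027 -0.48607522] [ 0.55411494 -0.39333451  0.37565101]
the job is handed in; nothing more can be done
```

I handed the job in at about 34 s. All three housings were on the bench. I seated each in its own nest, swung all three levers shut to their stops, and only then turned the wheel about 111° clockwise by its rim.

**Last checks:**
- **Housings:** their tops read 71.5 to 71.8 mm, against 72 mm for fully seated.
- **Levers:** all three knobs read within about 3 mm of their pocket centres. The scene camera reads about 2 mm further along x than the top camera, which accounts for most of that.
- **Wheel:** the mark reads 160–163° in both cameras. The pointer post reads 160–161°, so they agree to about 1 mm.
- **Robot:** it was holding clear of everything, with under 2 N on the tool.

None of these checks failed. I noticed no bystander moved in the pictures, but I did not measure their final positions: I saved a start-to-end difference picture and did not view it.

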